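# Refit the hob knob and hold it pressed

### The job

The loose black control knob has come off the gas hob. Pick it up, turn it so that the flat in its bore matches the flat of the bare D-shaped valve shaft, push it fully home on that shaft, then press knob and shaft all the way down and keep them pressed, as when lighting the burner: finish with the gripper still on the knob, holding it down. Leave the mug, the jar and the canister where they stand.

Things in the scene. Friction and masses are not known exactly. Their poses are not given: they have to be found in the camera images.
- knob: the loose black cooker knob, 40 to 85 g, standing bore down on the worktop. Origin: centre of its underside, z up. Skirt 46 mm across, 21 mm high; on it a grip bar 42 mm long (along x), 14 mm wide (along y), 21 to 42 mm above the underside: grip it across its width. Its +x is the pointer side: a nose at the bar's end, 31 mm from the centre, and a white line on the bar's top that runs to +x
- knob_bore (a point): centre of the ceiling of the knob's D-shaped blind bore, 16 mm above its underside; axes as the knob's. The bore is open below, 13.6 mm in diameter, its flat on the +x (pointer) side, 2.8 mm from the axis: 0.8 mm play all round the shaft. It goes on only when the knob's +x points the same way as the shaft's +x (within about 0.1 rad), not half a turn round
- shaft_tip (a point): centre of the top of the bare brass valve shaft that stands up out of the hob near its edge towards the robot; z up. D-shaped section, 12 mm in diameter, with a flat on the +x side of this frame, 2 mm from the axis; the top 2.5 mm are chamfered. The tip is 30 mm above the hob plate, 44 mm above the worktop, at rest. With the knob fully home its underside is 16 mm below this point
- shaft (a joint): how far the bare shaft is pressed down: 0 at rest, 0.006 m at its stop. It slides down against a spring (about 4 N to start, 10 N at the stop) and does not turn. A steel collar 20 mm across and 4 mm high surrounds its foot; the pressed knob stays clear of it
- fitted: the hob's other valve, with an identical knob already fitted (fixed, its top 56 mm above the hob plate), 130 mm beside the bare shaft, to its left or its right. Origin: on the plate's top face, at the foot of its shaft. Nothing is to be done with it
- hob: the white two-burner hob, fixed: plate 510 mm (its x) by 290 mm (its y) by 14 mm; origin: centre of its underside. The two valves are 195 mm from the centre towards its -x end, 65 mm to either side; burners and cast pan supports (50 mm high over the worktop) lie from x = -100 mm onwards
- mug: bystander: a mug, 80 mm across, 95 mm high; origin: centre of its underside
- jar: bystander: a glass spice jar, 60 mm across, 110 mm high; origin: centre of its underside
- canister: bystander: a white ceramic canister, 108 mm across, 160 mm high; origin: centre of its underside

How it is judged:
By the outcome, as a careful person would: the job done as asked, in the order asked, and still so for the second after the job is handed in, while the arm keeps its last pose, push and grip.
It also fails if it takes over 42 s, if anything falls off the work surface, if the arm or the gripper's body presses on something with over 40 N, if the wrist force passes 120 N, or if a joint passes its speed limit or range.

### The arm

A 7-joint arm with a two-finger parallel gripper is mounted at the origin on the work surface. World frame = base frame: x ahead of the robot, y to its left, z up, the work surface at z = 0. Lengths are in m, angles in rad, forces in N, time in s.
With the tool pointing down it reaches from about 0.4 to 0.875 m from the base axis. Payload 19.3 kg.
Tool frame: the origin (TCP) lies at the very end of the fingers, on their centre line; the grasp point (between the pads) lies 19 mm behind it; z points along the fingers, y is the line along which they close (so a half turn about z gives the same grasp; the last joint's range is limited). The gripper opens to 85 mm and grips with 20 to 120 N. Pads are 22 mm wide; open, the fingers measure 114 mm over their backs; the gripper's body (76 mm by 85 mm) begins 54 mm behind the grasp point. The pads swing forward as they close: fully open they stand 13 mm farther back than shut.
Start: joints at [1.194, 0.521, -0.036, 1.599, 0.021, 1.021, -0.113], TCP at [0.189, -0.596, 0.209] pointing down, gripper open.
Joint ranges: [-2.91, 2.91], [-0.3, 2.13], [-1.5, 1.42], [0.17, 2.43], [-1.26, 4.41], [0.16, 1.93], [-2.52, 2.52]. Speed limits (rad/s): [1.89, 1.89, 2.39, 2.39, 3.01, 3.01, 3.01].

### API

Orientations are given as [roll, pitch, yaw] about the fixed x, y, z axes, in that order (R = Rz(yaw) Ry(pitch) Rx(roll)).
In Python, from workcell import bot gives the robot as it stands.
- The arm moves only by the shell command python3 -m crank 'ROWS' [FORCE]. ROWS is a JSON object of lists of equal length, an entry for each row: "travel": the shift along the world's x, y, z in cm, a list of three; "turn": the turn, a rotation vector about the world's x, y, z in degrees, a list of three; "gripper": the closure, from 0 (fully open) to 1 (shut). A call has exactly 5 rows; each row is the pose to reach, as a shift and turn from the pose commanded when the call began; what a row does not reach only later rows make up. A row lasts 1/10 s, in which the tool goes at most 50 mm and 8.59 degrees, less where a joint would pass 70% of its speed; a pose out of reach is approached as far as the arm can. A call with a gripper value outside its range is refused whole. The fingers move at their own pace and stop on an object; FORCE is the grip in N (left out, the last holds). Time passes only in rows, so rows that repeat a pose let the fingers close, or fill a call up. It gives the time, the measured TCP pose, the force, the opening and the grip force at its end, in the units of the state.
- bot.observe(): the state, without advancing time (a new reading comes with each control period).
- bot.grab_frame(name): name is "scene" or "top" or "wrist"; returns a dict with "pixels" (480x640x3 uint8, red, green, blue), "fx", "fy", "cx", "cy" (pixels), "extrinsics" (4x4, takes a point from world to camera coordinates). Camera axes: x right, y down, z forward; pixel columns grow to the right and rows downward; lengths in m; the calibration is good to about 2 mm. A picture is of the moment at which its call begins. There is no depth.
- bot.job_done(): hands the job in; it is judged then, once.
The state is a dict: "clock": time; "qpos": joint angles; "qd": joint speeds; "joint_efforts": joint torques, N m; "position": TCP position; "tool_rot": TCP orientation; "force": force on the tool from outside, world axes, zero at the start; "moment": the same for the moment, N m; "grip_width": finger opening in m; "finger_force": force on a finger pad.
Only numpy, scipy, OpenCV 4.12 (cv2) and the standard library are available. Lean on these libraries where they do the work, as an engineer would, in place of code of your own. Each camera call takes 0.05 s, during which the arm holds its last target. There are 200 camera calls.

## Working session

There is one attempt and no reset: what is moved stays moved. The work goes in short steps, Python scripts to look and compute and a shell command to move; the robot and the scene stay as the last step left them, time stands still between calls to the robot, and variables do not carry over. Pictures are saved under pics/ and viewed, at most 10 in all, crops included, and the job is handed in when it is done.

```bash
mkdir -p pics; cat > h.py <<'E'
import numpy as np, cv2
from workcell import bot
def grab(n,f):
    d=bot.grab_frame(n); cv2.imwrite(f'pics/{f}.png',d['pixels'][:,:,::-1])
    np.savez(f'pics/{f}.npz',**d); return d
def load(f): return dict(np.load(f'pics/{f}.npz'))
def ray(d,u,v,z):
    E=np.array(d['extrinsics']);R=E[:3,:3];c=-R.T@E[:3,3]
    r=R.T@np.array([(u-d['cx'])/d['fx'],(v-d['cy'])/d['fy'],1]); return c+r*(z-c[2])/r[2]
def proj(d,p):
    E=np.array(d['extrinsics']);q=E[:3,:3]@np.array(p)+E[:3,3]
    return np.array([d['fx']*q[0]/q[2]+d['cx'],d['fy']*q[1]/q[2]+d['cy']])
E
python3 - <<'E'
from h import *
for n in ['scene','top']:
    d=grab(n,n+'0'); E=np.array(d['extrinsics']); print(n,d['fx'],-E[:3,:3].T@E[:3,3], E[2,:3])
print(bot.observe())
E
```

```text
scene 456.3450966818097 [ 1.39050092 -0.54681735  0.68530488] [-0.68778456  0.47125358 -0.55215257]
top 549.9440801882645 [ 0.51488919 -0.0127233   1.23097996] [ 0.07206857 -0.00714519 -0.99737409]
{'clock': 0.1, 'qpos': array([ 1.19384169,  0.52196097, -0.03634352,  1.5999242 ,  0.02120051,
        1.02107715, -0.11279791]), 'qd': array([ 0.00106705, -0.00141823,  0.00025922, -0.0009866 ,  0.00191503,
       -0.00044414, -0.00048775]), 'joint_efforts': array([ 3.82851635e-03, -9.28495789e+01,  1.98393300e+00, -3.70535445e+01,
        1.80947164e-02,  5.40983267e-03,  4.31407955e-05]), 'position': array([ 0.18861372, -0.59554017,  0.20808862]), 'tool_rot': array([-3.14060969e+00,  5.96157602e-05,  3.06759504e-01]), 'force': array([-1.00409365, -0.35799386,  0.03764732]), 'moment': array([-0.00739969,  0.0599241 ,  0.00069246]), 'finger_force': 0.0, 'grip_width': 0.08515885489576824}
```

View pics/top0.png

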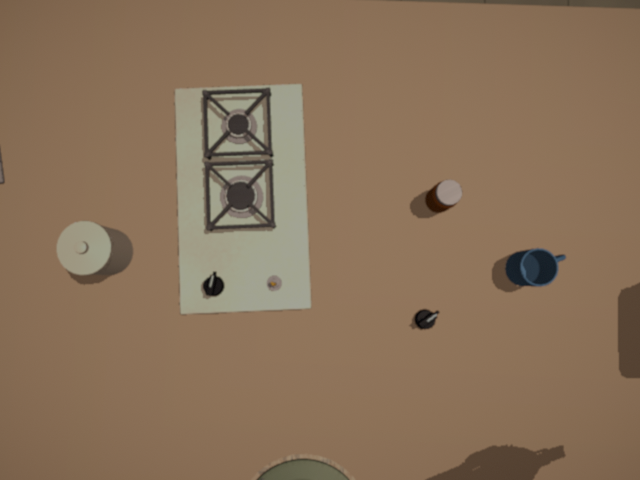

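View pics/scene0.png

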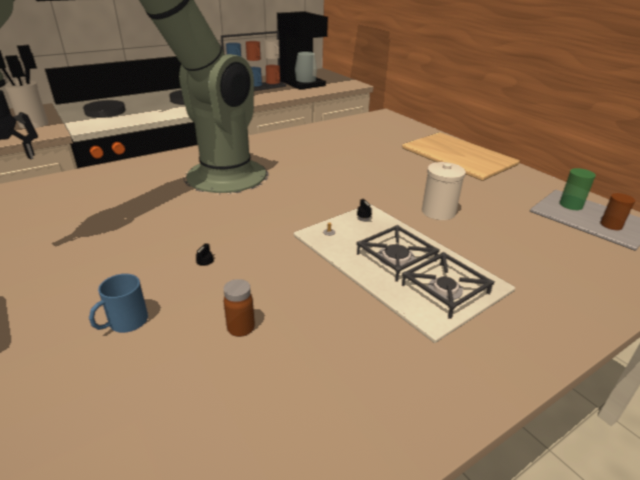

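The top view shows the loose knob at (426,319) with its pointer near (437,313), the bare shaft at (275,284), and the fitted knob at (214,285). The mug is at (538,267), the jar at (445,195) and the canister at (85,248). Next I enlarge the knob and the shaft.

```bash
python3 - <<'E'
from h import *
d=load('top0');s=load('scene0')
f=lambda im,u,v:cv2.resize(im[v-18:v+18,u-24:u+24,::-1],(384,288),interpolation=cv2.INTER_CUBIC)
cv2.imwrite('pics/crop.png',np.vstack([np.hstack([f(d['pixels'],426,319),f(d['pixels'],275,284)]),np.hstack([f(s['pixels'],205,254),f(s['pixels'],329,229)])]))
for n,u,v,z in [('knobtop',426,319,.03),('nose',437.5,312.5,.038),('shaft',274,284,.044),('fitted',214,285,.04),('mug',538,267,.095),('jar',448,193,.11),('can',85,248,.16)]: print(n,ray(d,u,v,z).round(4))
# hob corners
c=[ray(d,u,v,.014) for u,v in [(176,89),(302,85),(310,307),(181,312)]]
print(np.round(c,4))
E
```

```text
knobtop [ 0.445  -0.2557  0.03  ]
nose [ 0.4601 -0.2788  0.038 ]
shaft [0.5112 0.0757 0.044 ]
fitted [0.5052 0.2051 0.04  ]
mug [ 0.5624 -0.4734  0.095 ]
jar [ 0.7088 -0.281   0.11  ]
can [0.5706 0.4364 0.16  ]
[[ 0.9437  0.3145  0.014 ]
 [ 0.9622  0.0303  0.014 ]
 [ 0.4629 -0.003   0.014 ]
 [ 0.4439  0.2795  0.014 ]]
```

View pics/crop.png

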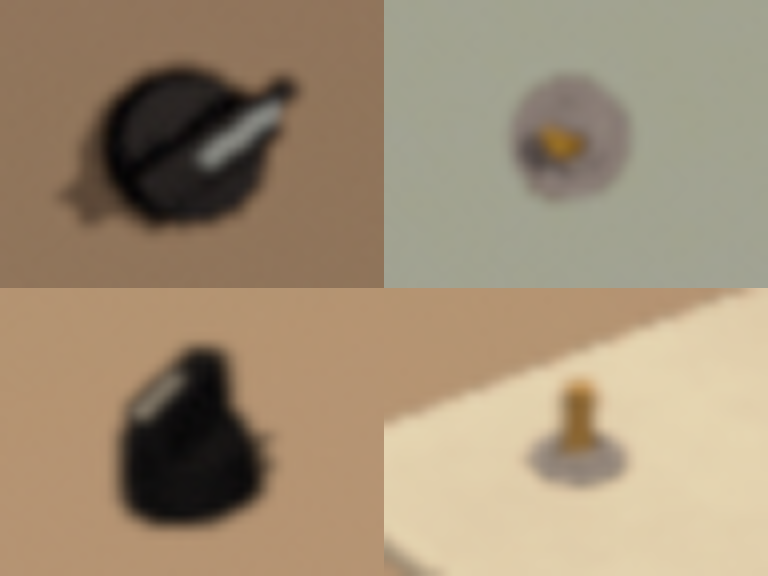

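The crops show the knob's white line pointing towards (283,108) from (205,160), a yaw of about -56°. The direction of the shaft's flat can't be read at this scale. I'll pass over the knob to the shaft and use the wrist camera.

```bash
python3 -m crank '{"travel":[[3,4,1],[6,8,2],[9,12,3],[12,16,4],[15,20,4]],"turn":[[0,0,8],[0,0,16],[0,0,24],[0,0,32],[0,0,40]],"gripper":[0,0,0,0,0]}'
python3 -m crank '{"travel":[[3,4,0],[6,8,0],[8,12,0],[9,14,0],[9,14,0]],"turn":[[0,0,8],[0,0,16],[0,0,24],[0,0,32],[0,0,40]],"gripper":[0,0,0,0,0]}'
python3 - <<'E'
from h import *
d=grab('wrist','w1');E=np.array(d['extrinsics']); print(-E[:3,:3].T@E[:3,3], E[2,:3], d['fx'])
for p in [(.445,-.2557,.03),(.511,.0757,.044)]: print(proj(d,p))
o=bot.observe();print(o['qpos'].round(2),o['clock'],o['position'],o['tool_rot'])
E
```

```text
clock: 0.6
position: [0.3374, -0.3975, 0.2495]
tool_rot: [3.14, 0.001, 1.01]
force: [1.5, -1.5, -0.5]
grip_width: 0.0854
finger_force: 0.0
clock: 1.1
position: [0.4279, -0.2556, 0.2486]
tool_rot: [3.141, -0.001, 1.714]
force: [-0.3, -0.9, 0.7]
grip_width: 0.0855
finger_force: 0.0
[ 0.4163135  -0.18104264  0.41347267] [ 0.04172073 -0.29433484 -0.95479128] 400.95207553603325
[334.65992144 204.98117992]
[ 502.07224338 -238.63351435]
[ 0.81  0.3  -0.48  1.86  0.16  1.02  0.41] 1.15 [ 0.42706614 -0.25732861  0.24845349] [-3.14149595e+00 -3.01620992e-04  1.72114066e+00]
```

View pics/w1.png

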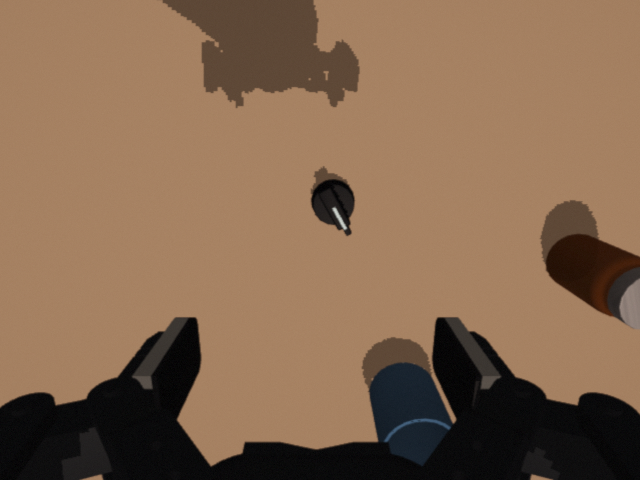

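The wrist view shows the knob at (332,202) with its nose at (348,233). Next I go to the shaft.

```bash
python3 -m crank '{"travel":[[2,5,-1],[4,10,-3],[6,14,-5],[8,18,-7],[8,21,-9]],"turn":[[0,0,0],[0,0,0],[0,0,0],[0,0,0],[0,0,0]],"gripper":[0,0,0,0,0]}'
python3 - <<'E'
from h import *
w=load('w1'); k=ray(w,332,202,.03);n=ray(w,348,234,.04);a=ray(w,333,207,.042);b=ray(w,345,229,.042)
print(k,n,np.degrees(np.arctan2(*(n-k)[1::-1])),np.degrees(np.arctan2(*(b-a)[1::-1])))
d=grab('wrist','w2'); p=proj(d,(.511,.0757,.044)); print(p, bot.observe()['qpos'].round(2))
u,v=map(int,p); u=min(max(u,50),590);v=min(max(v,38),442)
cv2.imwrite('pics/w2c.png',np.vstack([cv2.resize(d['pixels'][v-36:v+36,u-48:u+48,::-1],(576,432),interpolation=cv2.INTER_CUBIC)])); print(u-48,v-36,'x6')
E
```

```text
clock: 1.65
position: [0.5079, -0.0472, 0.1579]
tool_rot: [3.14, -0.0, 1.699]
force: [0.9, -0.3, -0.5]
grip_width: 0.0855
finger_force: 0.0
[ 0.441993   -0.25316956  0.03      ] [ 0.46144953 -0.2800569   0.04      ] -54.109313947709595 -53.06880414252228
[347.43933283  44.04191955] [ 0.37  0.45 -0.53  1.94  0.3   0.83 -0.18]
299 8 x6
```

View pics/w2c.png

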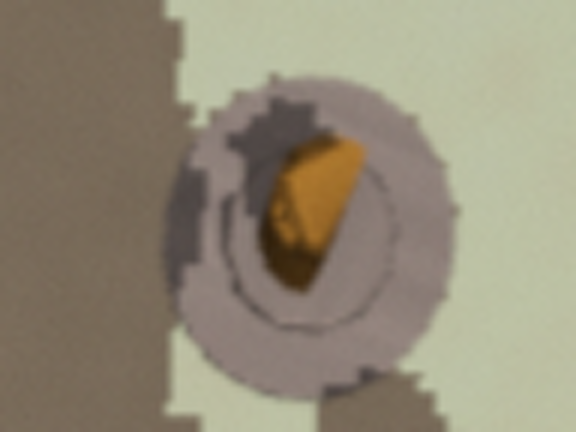

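The crop shows the brass D with its flat towards the image right, roughly world +x. Its top edge runs from about (365,150) to (320,255) in the crop. I'll take a closer, more overhead look to get the angle.

```bash
python3 -m crank '{"travel":[[0,3,-1],[0,6,-2],[0,8,-4],[0,8,-4],[0,8,-4]],"turn":[[0,0,0],[0,0,0],[0,0,0],[0,0,0],[0,0,0]],"gripper":[0,0,0,0,0]}'
python3 - <<'E'
from h import *
d=grab('wrist','w3'); p=proj(d,(.511,.0757,.044)); print(p, bot.observe()['position'])
u,v=map(int,p); u=min(max(u,50),590);v=min(max(v,38),442)
cv2.imwrite('pics/w3c.png',np.vstack([cv2.resize(d['pixels'][v-36:v+36,u-48:u+48,::-1],(768,576),interpolation=cv2.INTER_CUBIC)])); print(u-48,v-36,'x8')
E
```

```text
clock: 2.2
position: [0.5061, 0.0306, 0.1183]
tool_rot: [-3.14, 0.0, 1.701]
force: [0.1, -0.2, -0.3]
grip_width: 0.0856
finger_force: 0.0
[336.118624   176.07870738] [0.50646705 0.03004658 0.11869284]
288 140 x8
```

View pics/w3c.png

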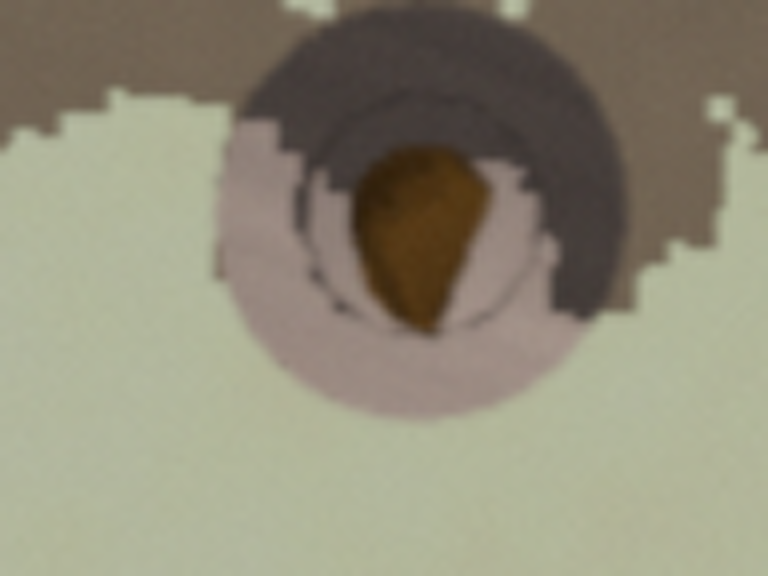

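The shaft's brass D fills x 350–490, y 145–335 of the crop, with the flat running from (490,185) to (435,330) on the world +x side. I'll fit a D-prism silhouette to both wrist images.

```bash
cat > fit.py <<'E'
from h import *
from scipy.optimize import minimize
def D(r,f,n=60):
    a0=np.arccos(f/r); a=np.linspace(a0,2*np.pi-a0,n); return np.c_[r*np.cos(a),r*np.sin(a)]
def hull(d,x,y,yaw,S,box):
    c,s=np.cos(yaw),np.sin(yaw);P=[]
    for z,r,f in [(.018,.006,.002),(.0415,.006,.002),(.044,.0045,.0005)]:
        for q in D(r,f)@np.array([[c,s],[-s,c]]): P.append(proj(d,(x+q[0],y+q[1],z)))
    h=cv2.convexHull(((np.array(P)-box[:2]+.5)*S*16-8).astype(np.int32))
    m=np.zeros((box[3]*S,box[2]*S),np.uint8); cv2.fillPoly(m,[h],255,cv2.LINE_AA,4); return m/255.
def fitshaft(f,x0=.511,y0=.0757,S=8):
    d=load(f);u,v=proj(d,(x0,y0,.035)).astype(int);v=max(v,26);box=(u-35,v-26,70,52)
    im=cv2.resize(d['pixels'][v-26:v+26,u-35:u+35],None,fx=S,fy=S,interpolation=cv2.INTER_CUBIC)
    hsv=cv2.cvtColor(im,cv2.COLOR_RGB2HSV); m=(hsv[...,1]>130).astype(float)
    best=min((minimize(lambda p:np.abs(hull(d,p[0]/1e3,p[1]/1e3,p[2]/20,S,box)-m).sum(),[x0*1e3+dx,y0*1e3,a*20],method='Nelder-Mead',options=dict(initial_simplex=np.array([[x0*1e3+dx,y0*1e3,a*20]]*4)+np.vstack([np.zeros(3),2*np.eye(3)]))) for a in (-.9,-.45,0,.45) for dx in (0,)),key=lambda r:r.fun)
    print(f,best.x[:2],np.degrees(best.x[2]/20),'resid',best.fun/m.sum(),m.sum()/S/S)
if __name__=='__main__':
    for f in ['w2','w3']: fitshaft(f)
E
python3 fit.py
```

```text
w2 [514.65456427  78.43260753] -20.951798479427154 resid 0.12409429722555847 264.78125
w3 [514.89032903  78.83574954] -4.105602909408371 resid 0.17319004294640855 255.890625
```

```bash
python3 - <<'E'
from h import *
for f,o,s,A,B in [('w2',(299,8),6,(365,152),(322,255)),('w3',(288,140),8,(490,188),(437,330))]:
    d=load(f); E=d['extrinsics'];print(f,-E[:3,:3].T@E[:3,3])
    a,b=[ray(d,o[0]+(p[0]+.5)/s-.5,o[1]+(p[1]+.5)/s-.5,.0425) for p in (A,B)]
    t=a-b; print(a,b,np.linalg.norm(t)*1e3,'normal yaw',np.degrees(np.arctan2(t[1],t[0]))-90)
from fit import hull
S=6;ims=[]
for f,x,y in [('w2',.5147,.0784),('w3',.5149,.0788)]:
    d=load(f);u,v=proj(d,(.511,.0757,.035)).astype(int);v=max(v,26);box=(u-32,v-24,64,48)
    row=[]
    for a in (-25,-15,-5):
        im=np.ascontiguousarray(cv2.resize(d['pixels'][v-24:v+24,u-32:u+32,::-1],None,fx=4,fy=4,interpolation=cv2.INTER_CUBIC))
        m=(hull(d,x,y,np.radians(a),4,box)>.5).astype(np.uint8)
        cv2.drawContours(im,cv2.findContours(m,0,2)[0],-1,(0,0,255),1); row.append(im)
    ims.append(np.hstack(row))
cv2.imwrite('pics/ov.png',np.vstack(ims))
E
```

```text
w2 [0.49725121 0.02748898 0.32268777]
[0.51758022 0.08317812 0.0425    ] [0.51462997 0.07291371 0.0425    ] 10.679979216769942 normal yaw -16.03598799183426
w3 [0.49570155 0.10543563 0.28307035]
[0.51742335 0.08404621 0.0425    ] [0.51510215 0.07320036 0.0425    ] 11.091454172937866 normal yaw -12.080045275622709
```

View pics/ov.png

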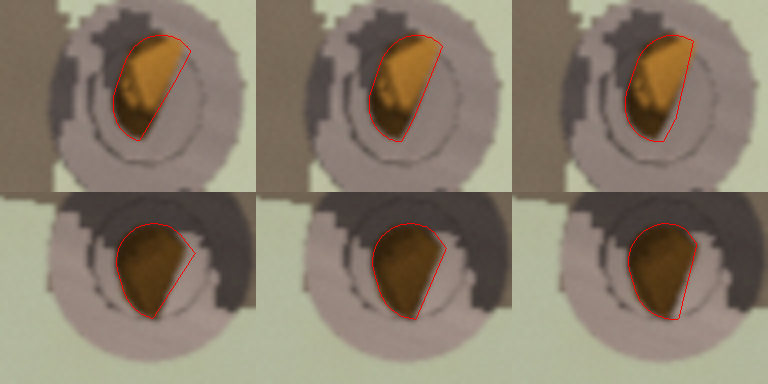

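A yaw of about -14° fits both images (edge lengths 10.7 and 11.1 mm against the nominal 11.3), and the axis lies near (0.514, 0.079). I'll now hover over the knob with the same relative view, so that camera bias cancels.

```bash
python3 -m crank '{"travel":[[-0.5,-5,0],[-1,-10,0],[-1.5,-15,0],[-2,-20,0],[-2.5,-24.8,0]],"turn":[[0,0,6],[0,0,12],[0,0,18],[0,0,24],[0,0,29]],"gripper":[0,0,0,0,0]}'
python3 -m crank '{"travel":[[-0.5,-4,0],[-1,-7.5,0],[-1,-7.5,0],[-1,-7.5,0],[-1,-7.5,0]],"turn":[[0,0,0],[0,0,0],[0,0,0],[0,0,0],[0,0,0]],"gripper":[0,0,0,0,0]}'
python3 - <<'E'
from h import *
d=grab('wrist','w4'); p=proj(d,(.443,-.2545,.04)); o=bot.observe();print(p,o['position'],o['tool_rot'],o['qpos'].round(2))
u,v=map(int,p); u=min(max(u,80),560);v=min(max(v,60),420)
cv2.imwrite('pics/w4c.png',cv2.resize(d['pixels'][v-60:v+60,u-80:u+80,::-1],(800,600),interpolation=cv2.INTER_CUBIC)); print(u-80,v-60,'x5')
E
```

```text
clock: 2.75
position: [0.4804, -0.2207, 0.1193]
tool_rot: [-3.141, 0.001, 2.21]
force: [0.7, -1.0, -1.0]
grip_width: 0.0852
finger_force: 0.0
clock: 3.25
position: [0.4714, -0.2916, 0.1189]
tool_rot: [3.141, 0.0, 2.209]
force: [0.3, -0.3, -0.4]
grip_width: 0.0856
finger_force: 0.0
[316.93766441 171.69028264] [ 0.47157288 -0.29126922  0.11890779] [3.14139587e+00 2.66854321e-04 2.20970175e+00] [ 0.88  0.59 -0.6   1.85  0.43  0.84  0.7 ]
236 111 x5
```

View pics/w4c.png

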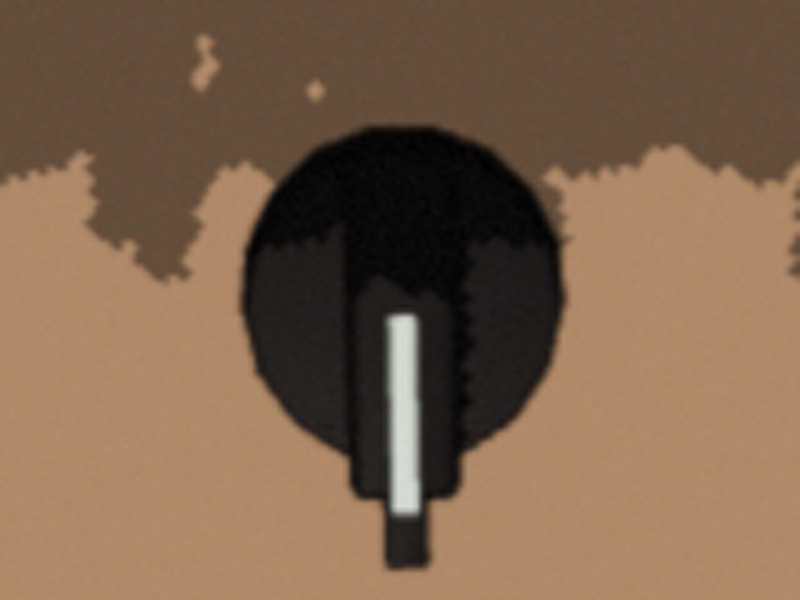

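The close view shows the knob pointing down the image. The white line runs from (402,315) to (405,515), the bar's end is at y=497, and the skirt spans x 243–563.

```bash
python3 - <<'E'
from h import *
d=load('w4');g=lambda u,v,z:ray(d,236+(u+.5)/5-.5,111+(v+.5)/5-.5,z)
a,b=g(402,315,.042),g(405.5,515,.042);t=b-a;yaw=np.arctan2(t[1],t[0]);e=np.array([np.cos(yaw),np.sin(yaw)])
print('yaw',np.degrees(yaw),'len',np.linalg.norm(t))
be=g(406,497,.042)[:2];print('c from bar end',be-.021*e)
w1,w2=g(350,430,.042),g(462,430,.042);print('bar width',np.linalg.norm(w1-w2),'mid',(w1+w2)[:2]/2)
l,r=g(243,295,.021),g(563,295,.021);print('skirt w',np.linalg.norm(l-r),(l+r)[:2]/2)
t0=g(403,127,.021);print('c from skirt back',t0[:2]+.023*e, 'tool yaw',np.degrees(bot.observe()['tool_rot'][2]))
E
```

```text
yaw -52.46206149732825 len 0.02444970240889176
c from bar end [ 0.44388289 -0.25643322]
bar width 0.013626133564759047 mid [ 0.45172897 -0.26641224]
skirt w 0.041474988847570296 [ 0.4431945  -0.25553168]
c from skirt back [ 0.44469824 -0.25688314] tool yaw 126.60658432539928
```

The knob's centre is at (0.444, -0.2565) with yaw -52.5°, and the independent estimates agree within about 1 mm. I'll descend and grip.

```bash
python3 -m crank '{"travel":[[-1.5,2,-2],[-2.75,3.5,-4],[-2.75,3.5,-7],[-2.75,3.5,-9],[-2.75,3.5,-9.5]],"turn":[[0,0,1],[0,0,1],[0,0,1],[0,0,1],[0,0,1]],"gripper":[0,0,0,0,0]}' 
python3 -m crank '{"travel":[[0,0,0],[0,0,0],[0,0,0],[0,0,0],[0,0,0]],"turn":[[0,0,0],[0,0,0],[0,0,0],[0,0,0],[0,0,0]],"gripper":[0.3,0.6,0.9,1,1]}' 80
```

```text
clock: 3.8
position: [0.4433, -0.2556, 0.0221]
tool_rot: [-3.141, -0.002, 2.228]
force: [-0.5, 0.4, 0.6]
grip_width: 0.0854
finger_force: 0.0
clock: 4.3
position: [0.4441, -0.2572, 0.024]
tool_rot: [3.141, 0.001, 2.226]
force: [-0.0, -0.0, 0.1]
grip_width: 0.0121
finger_force: 0.0
```

```bash
python3 -m crank '{"travel":[[0,0,0],[0,0,0],[0,0,0],[0,0,0],[0,0,0]],"turn":[[0,0,0],[0,0,0],[0,0,0],[0,0,0],[0,0,0]],"gripper":[1,1,1,1,1]}' 80
python3 - <<'E'
from h import *
d=grab('wrist','w5'); print(proj(d,(.444,-.2565,.04)))
cv2.imwrite('pics/w5c.png',d['pixels'][180:480,120:520,::-1])
E
```

```text
clock: 4.8
position: [0.4439, -0.2569, 0.0235]
tool_rot: [-3.142, -0.0, 2.227]
force: [-0.2, 0.7, 0.4]
grip_width: -0.0003
finger_force: 0.0
[319.74182712 314.60564763]
```

View pics/w5c.png

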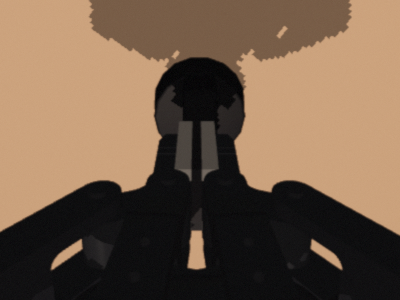

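```bash
python3 - <<'E'
from h import *
d=load('w5');o=bot.observe();print(o['position'],o['grip_width'],o['finger_force'],o['force'])
e=np.array([np.cos(np.radians(-52.46)),np.sin(np.radians(-52.46)),0]);n=np.array([-e[1],e[0],0]);c=np.array([.444,-.2565,0])
for nm,p in [('back',c-.021*e+[0,0,.021]),('L',c-.021*n+[0,0,.021]),('R',c+.021*n+[0,0,.021]),('barback',c-.021*e+[0,0,.042]),('barL',c-.007*n+[0,0,.042]),('barR',c+.007*n+[0,0,.042]),('barfront',c+.021*e+[0,0,.042]),('TCP',o['position'])]: print(nm,proj(d,p).round(1))
g=cv2.cvtColor(d['pixels'],cv2.COLOR_RGB2GRAY)
for r in (245,260,275,290,305,320,335,350,365,380,400): print(r,' '.join(f'{x}' for x in g[r,270:372:2]))
E
```

```text
[ 0.44390007 -0.25691258  0.02351854] 2.432670794833855e-06 0.0 [ 0.18154433  0.34087529 -0.27860257]
back [319.6 251.4]
L [273.2 295.3]
R [365.6 295.3]
barback [319.9 268.2]
barL [302.5 316.9]
barR [337.1 316.9]
barfront [319.6 362. ]
TCP [318.7 298.2]
245 172 171 170 169 170 172 171 168 118 98 98 53 11 11 9 10 10 11 5 4 8 6 7 9 4 5 7 9 6 6 7 7 5 8 7 7 8 11 55 96 98 98 97 101 140 167 171 170 171 172 171
260 171 172 171 171 156 36 7 8 9 10 7 5 8 11 13 9 9 9 8 8 8 10 10 7 7 7 5 8 6 7 5 10 5 9 10 8 12 12 8 9 5 7 8 7 22 92 100 125 169 171 171
275 172 172 134 13 7 12 33 49 48 47 49 50 38 13 12 12 9 7 8 13 11 9 9 9 11 13 12 10 13 11 11 10 11 9 10 10 10 13 11 6 11 15 33 29 16 6 16 127 169 170 171
290 171 171 130 29 46 46 47 47 47 46 47 45 47 47 46 45 34 10 7 11 9 10 11 10 10 10 9 9 9 12 8 9 9 12 40 40 41 40 41 37 39 38 37 36 35 35 25 111 171 173 171
305 172 170 170 100 38 45 44 44 43 44 43 44 43 44 52 72 71 71 71 72 70 44 12 12 10 33 72 70 71 72 72 72 51 10 12 30 37 36 37 36 36 35 34 34 32 30 78 168 170 172 171
320 172 171 171 171 150 38 17 13 16 12 14 16 14 23 69 72 73 71 72 69 71 25 12 1
[... 199 characters left out ...]
20 15 16 13 14 15 14 17 13 75 168 170 170 171 171 171 170
350 171 158 35 15 13 17 12 15 12 16 10 11 16 23 41 66 96 102 103 100 91 25 18 16 19 22 85 102 102 102 97 68 44 26 16 16 11 15 15 15 12 15 14 14 25 148 171 171 171 171 169
365 14 15 14 14 13 16 13 16 14 16 15 14 13 11 14 13 15 15 14 11 14 19 20 16 18 17 12 13 15 13 16 13 15 13 13 12 14 16 16 16 14 14 12 13 15 15 12 13 17 82 164
380 15 14 13 15 17 15 13 12 15 13 14 14 15 13 13 14 13 16 16 12 17 18 18 16 16 20 15 16 13 13 13 17 16 14 10 14 12 14 14 13 13 14 13 20 13 14 13 13 15 15 11
400 16 15 15 14 15 14 14 16 13 18 15 16 15 12 15 11 13 14 18 14 20 41 45 44 44 44 22 17 14 11 11 14 10 15 14 13 15 15 14 13 13 15 15 12 13 17 17 14 13 13 15
```

The wrist view shows the knob still standing where I measured it. The pads are shut (width 0), so the grip missed. I'll make one composite of the side view and the wrist view to see why.

```bash
python3 - <<'E'
from h import *
s=grab('scene','s5');w=load('w5');o=bot.observe()
p=proj(s,o['position']);print(p)
u,v=p.astype(int)
def crop(d,u,v,S,hw,hh,pts):
    im=cv2.resize(d['pixels'][v-hh:v+hh,u-hw:u+hw,::-1],None,fx=S,fy=S,interpolation=cv2.INTER_CUBIC)
    im=np.clip(255*(im/255.)**.5,0,255).astype(np.uint8)
    for q,c in pts:
        x,y=((proj(d,q)-[u-hw,v-hh]+.5)*S-.5).astype(int); cv2.circle(im,(x,y),3,c,-1)
    return im
e=np.array([np.cos(np.radians(-52.46)),np.sin(np.radians(-52.46)),0]);c=np.array([.444,-.2565,0])
P=[(o['position'],(0,0,255)),(c+[0,0,.042],(0,255,0)),(c,(255,0,0)),(c+.031*e+[0,0,.042],(0,255,255))]
cv2.imwrite('pics/c5.png',np.hstack([crop(s,u,v-15,8,25,37,P),crop(w,320,300,4,50,74,P)]))
E
```

```text
[202.5754816  252.28977988]
```

View pics/c5.png

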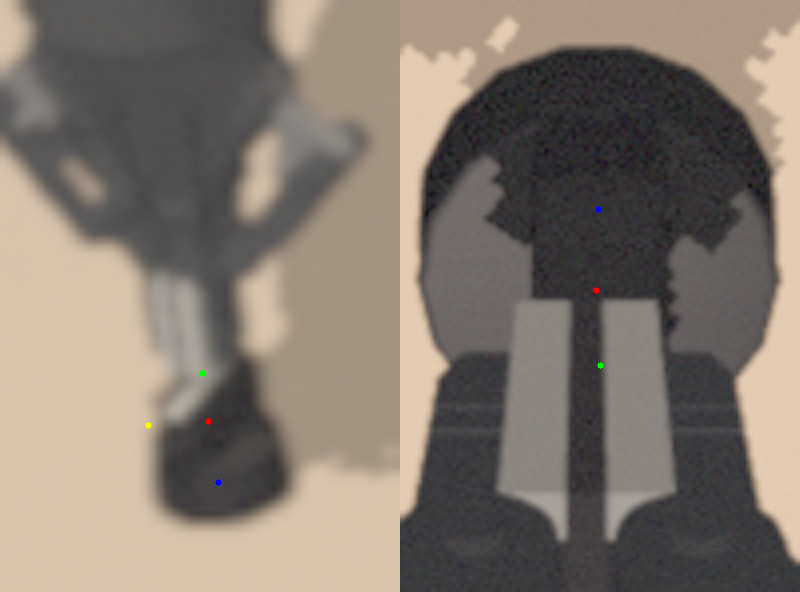

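The side view shows the shut fingertips ending right at the bar's top (green dot, about z=0.042), above the knob rather than astride the bar. The reported TCP (red) therefore sits well below the real finger ends. I'll estimate by how much.

```bash
python3 - <<'E'
from h import *
s=load('s5');w=load('w5');o=bot.observe();T=o['position'];y=o['tool_rot'][2];tx=np.array([np.cos(y),np.sin(y),0])
for dz in (0,.01,.015,.019,.022,.025,.03): print(dz,'wrist row front edge',proj(w,T+.011*tx+[0,0,dz]).round(1),'mid',proj(w,T+[0,0,dz]).round(1)[1],'back',proj(w,T-.011*tx+[0,0,dz]).round(1)[1],'scene',((proj(s,T+[0,0,dz])-[177,200])*8).round(0))
print(T)
E
```

```text
0 wrist row front edge [318.7 275.3] mid 298.1 back 320.2 scene [205. 418.]
0.01 wrist row front edge [318.8 284.1] mid 308.1 back 331.1 scene [201. 392.]
0.015 wrist row front edge [318.9 288.9] mid 313.5 back 337.1 scene [199. 379.]
0.019 wrist row front edge [318.9 293. ] mid 318.0 back 342.1 scene [197. 368.]
0.022 wrist row front edge [319.  296.1] mid 321.6 back 346.0 scene [196. 360.]
0.025 wrist row front edge [319.  299.4] mid 325.3 back 350.0 scene [195. 352.]
0.03 wrist row front edge [319.1 305.2] mid 331.7 back 357.1 scene [193. 339.]
[ 0.44386187 -0.2569178   0.02350658]
```

The finger ends are about 19–25 mm above the reported TCP. I'll reopen, go 19 mm lower, and close while watching the force.

```bash
python3 -m crank '{"travel":[[0,0,0],[0,0,0],[0,0,0],[0,0,-1],[0,0,-1.9]],"turn":[[0,0,0],[0,0,0],[0,0,0],[0,0,0],[0,0,0]],"gripper":[0.4,0.4,0.4,0.4,0.4]}' 60
python3 -m crank '{"travel":[[0,0,0],[0,0,0],[0,0,0],[0,0,0],[0,0,0]],"turn":[[0,0,0],[0,0,0],[0,0,0],[0,0,0],[0,0,0]],"gripper":[0.5,0.6,0.7,0.8,1]}'
python3 -m crank '{"travel":[[0,0,0],[0,0,0],[0,0,0],[0,0,0],[0,0,0]],"turn":[[0,0,0],[0,0,0],[0,0,0],[0,0,0],[0,0,0]],"gripper":[1,1,1,1,1]}' 80
```

```text
clock: 5.4
position: [0.4438, -0.257, 0.0037]
tool_rot: [3.142, 0.0, 2.226]
force: [0.9, -0.1, 0.3]
grip_width: 0.0513
finger_force: 0.0
clock: 5.9
position: [0.444, -0.257, 0.0049]
tool_rot: [3.142, 0.0, 2.227]
force: [-0.8, 1.4, 4.8]
grip_width: 0.013
finger_force: 60.5
clock: 6.4
position: [0.4441, -0.2571, 0.005]
tool_rot: [3.142, 0.001, 2.227]
force: [-1.7, 0.7, 6.3]
grip_width: 0.0118
finger_force: 81.6
```

The knob is gripped at 80 N with the pads just on the skirt. Next I lift, turn by 38.5°, and carry it to a viewing pose beside the shaft.

```bash
python3 -m crank '{"travel":[[0,0,2],[0,0,5],[1,3,8],[2.5,7,8.5],[4,11,8.5]],"turn":[[0,0,0],[0,0,0],[0,0,7],[0,0,14],[0,0,21]],"gripper":[1,1,1,1,1]}' 80
python3 -m crank '{"travel":[[1.5,4.5,0],[3,9,0],[4.5,13.5,0],[6,18,0],[7.6,21.5,0]],"turn":[[0,0,5],[0,0,10],[0,0,15],[0,0,17.5],[0,0,17.5]],"gripper":[1,1,1,1,1]}'
python3 -m crank '{"travel":[[0,0,0],[0,0,0],[0,0,0],[0,0,0],[0,0,0]],"turn":[[0,0,0],[0,0,0],[0,0,0],[0,0,0],[0,0,0]],"gripper":[1,1,1,1,1]}'
cat > look.py <<'E'
from h import *
import sys
from fit import hull
from scipy.optimize import minimize
f=sys.argv[1]; d=grab('wrist',f); o=bot.observe(); print(o['position'],np.degrees(o['tool_rot'][2]),o['qpos'].round(2),o['grip_width'])
u,v=proj(d,(.5142,.0788,.035)).astype(int);v=max(v,30);print('exp px',u,v)
hsv=cv2.cvtColor(d['pixels'],cv2.COLOR_RGB2HSV)
b=d['pixels'].astype(int); m=((hsv[...,1]>150)&(b[...,0]-b[...,2]>35)).astype(np.uint8)
w=np.zeros_like(m);w[v-30:v+30,max(u-40,0):u+40]=1;m*=w
n,l,st,c=cv2.connectedComponentsWithStats(m);print(st[1:][st[1:,4]>15].tolist(),c[1:][st[1:,4]>15].round(1).tolist())
E
python3 look.py w6
```

```text
clock: 6.9
position: [0.4848, -0.1464, 0.0911]
tool_rot: [3.142, 0.003, 2.596]
force: [0.7, -0.6, -0.6]
grip_width: 0.0116
finger_force: 80.7
clock: 7.4
position: [0.5601, 0.0709, 0.0898]
tool_rot: [3.141, 0.0, 2.902]
force: [0.4, 0.1, 0.1]
grip_width: 0.0118
finger_force: 80.7
clock: 7.9
position: [0.5598, 0.0671, 0.0896]
tool_rot: [-3.141, 0.0, 2.897]
force: [0.9, -0.2, -1.2]
grip_width: 0.0117
finger_force: 80.7
[0.55988516 0.06724667 0.08964177] 166.00890295830118 [ 0.29  0.69 -0.75  1.84  0.6   0.86  0.58] 0.01186280740805567
exp px 318 177
[[308, 165, 22, 19, 338]] [[318.6, 175.2]]
```

```bash
cat > fit2.py <<'E'
from h import *
from fit import D
from scipy.optimize import minimize
def hull2(d,p,S,box):
    x,y,yaw,fl=p[0]/1e3,p[1]/1e3,p[2]/20,p[3]/1e3; c,s=np.cos(yaw),np.sin(yaw);P=[]
    for z,r,f in [(.018,.006,fl),(.0415,.006,fl),(.044,.0045,min(fl,.0015))]:
        for q in D(r,f)@np.array([[c,s],[-s,c]]): P.append(proj(d,(x+q[0],y+q[1],z)))
    h=cv2.convexHull(((np.array(P)-box[:2]+.5)*S*16-8).astype(np.int32))
    m=np.zeros((box[3]*S,box[2]*S),np.uint8); cv2.fillPoly(m,[h],255,cv2.LINE_AA,4); return m/255.
def run(f,S=8):
    d=load(f);u,v=proj(d,(.5142,.0788,.035)).astype(int);v=max(v,26);box=(u-30,v-26,60,52)
    im=cv2.resize(d['pixels'][v-26:v+26,u-30:u+30],None,fx=S,fy=S,interpolation=cv2.INTER_CUBIC)
    s=cv2.cvtColor(im,cv2.COLOR_RGB2HSV)[...,1]; m=(s>135).astype(np.uint8)
    n,l,st,_=cv2.connectedComponentsWithStats(m);k=1+st[1:,4].argmax();m=(l==k).astype(float)
    for fl in (2.0,1.5):
        r=min((minimize(lambda p:np.abs(hull2(d,[*p,fl],S,box)-m).sum(),x0,method='Nelder-Mead',options=dict(initial_simplex=np.array([x0]*4)+np.vstack([np.zeros(3),np.diag([1.5,1.5,4])]))) for x0 in ([514.2,78.8,-9.],[514.2,78.8,-3.],[513,78.8,-5.])),key=lambda r:r.fun)
        print(f,'fl',fl,r.x[:2].round(2),np.degrees(r.x[2]/20).round(1),'res',round(r.fun/m.sum(),3))
for f in ['w2','w3','w6']: run(f)
d=load('w6');hsv=cv2.cvtColor(d['pixels'],cv2.COLOR_RGB2HSV)
for r in range(162,190): print(r,' '.join(f'{x:3d}' for x in hsv[r,304:334,1]))
E
python3 fit2.py
```

```text
w2 fl 2.0 [514.65  78.45] -20.9 res 0.14
w2 fl 1.5 [514.8   78.43] -18.0 res 0.083
w3 fl 2.0 [514.83  78.85] -5.3 res 0.188
w3 fl 1.5 [514.93  78.85] -6.7 res 0.151
w6 fl 2.0 [514.66  78.77] -15.0 res 0.081
w6 fl 1.5 [514.82  78.72] -14.9 res 0.062
162  41  37  38  40  41  37  42  36  39  39  39  39  37  40  36  39  42  42  36  39  39  37  39  36  40  43  42  42  41  39
163  42  39  41  39  34  42  36  36  36  39  36  39  42  44  39  48  39  42  46  42  42  42  43  44  46  41  44  43  44  41
164  38  38  41  38  37  42  36  42  39  40  46  54  74  89  97  99  81  56  44  48  39  39  45  42  42  40  39  40  36  42
165  41  40  37  40  43  42  40  37  47  65  97 128 147 154 160 159 154 133 119  88  63  46  42  40  40  39  40  41  44  39
166  40  40  34  43  40  42  43  52  82 121 159 181 186 184 192 188 188 190 173 157 117  73  47  43  40  37  40  38  39  40
167  45  40  39  42  37  42  53  85 144 173 186 191 182 195 185 186 188 195 184 184 166 122  72  44  37  38  40  34  38  43
168  41  37  39  41  40  41  68 137 180 186 189 183 190 183 186 180 185 192 192 185 181 170 122  69  43  37
[... 1920 characters left out ...]
  98 100  98 101 109 129 132 132 135 136 137 142 141 136 132 105  55  45  43  40
185  42  40  44  41  44  53  53  50  51  48  50  47  54  50  58  62  66  63  62  65  60  65  64  63  61  53  46  38  40  42
186  42  36  45  41  44  41  42  40  37  42  42  37  38  42  43  46  42  42  46  45  42  43  42  46  39  41  38  38  42  39
187  36  41  41  44  40  45  41  40  44  37  35  40  40  40  40  43  43  42  43  42  44  40  46  41  38  38  41  39  42  39
188  42  42  44  44  41  37  42  41  36  40  38  40  49  44  49  41  46  43  40  44  39  38  41  45  38  39  40  43  42  39
189  39  42  42  43  43  39  42  42  39  45  42  42  46  46  46  37  41  44  41  49  37  38  41  43  41  37  34  35  39  36
```

```bash
python3 - <<'E'
from h import *
d=load('w4');g=lambda u,v,z:ray(d,236+(u+.5)/5-.5,111+(v+.5)/5-.5,z)[:2]
yaw=np.radians(-52.46);e=np.array([np.cos(yaw),np.sin(yaw)]);n=np.array([-e[1],e[0]]);T=np.array([.4441,-.2571])
for nm,c in [('barend',g(406,497,.042)-.021*e),('back0',g(403,127,0)+.023*e),('nose.042',g(407,570,.042)-.031*e),('nose.03',g(407,570,.03)-.031*e),('nose.021',g(407,570,.021)-.031*e),('sides0',(g(243,295,0)+g(563,295,0))/2),('barmid',(g(350,400,.042)+g(462,400,.042))/2)]: print(nm,'e %.2f n %.2f mm'%((c-T)@e*1e3,(c-T)@n*1e3))
w=load('w6');o=bot.observe();T=o['position'];y=o['tool_rot'][2]-np.pi;e=np.array([np.cos(y),np.sin(y),0]);n=np.array([-e[1],e[0],0])
g=cv2.cvtColor(w['pixels'],cv2.COLOR_RGB2GRAY)
print('col319 rows190-280',g[190:300:2,319]); 
for r in (255,265,275): print(r,g[r,255:385:2])
for k in (-1,0,1,2): print(k,'back bottom',proj(w,T+(k/1e3-.023)*e+[0,0,-.005]).round(1),'back z.021 r.021',proj(w,T+(k/1e3-.021)*e+[0,0,.016]).round(1),'L',proj(w,T+k/1e3*e-.023*n-[0,0,.005]).round(1),'R',proj(w,T+k/1e3*e+.023*n-[0,0,.005]).round(1))
s=np.array([.5147,.0788])-T[:2];print('shaft-TCP e,n',s@e[:2],s@n[:2])
E
```

```text
barend e -0.66 n 0.23 mm
back0 e 0.93 n 0.58 mm
nose.042 e -1.41 n 0.20 mm
nose.03 e 1.65 n 0.16 mm
nose.021 e 3.94 n 0.14 mm
sides0 e 0.62 n 0.18 mm
barmid e 8.37 n 0.44 mm
col319 rows190-280 [ 76  75  76  77  77  76  95 121 121 123 123 121 123 123 123 123 123 120
 121 121 122 122 123 124 124 130 170 182 199 115   6   5   4  10   8   7
   6   8   7   4   6   4   8   6   3   3   7   6   6   1   5   8   8   7
   5]
255 [209 210 210 209 209 210 210 208 211 209 208 209 211 209 209 209 201 107
  43  11   3   7   4   5   5   6   5   6   6   5   5   7   7   5   5   4
   7   9   4   4   2   5   5  18  54 118 122 121 123 124 123 124 123 123
 123 122 135 197 209 208 209 208 208 209 209]
265 [209 209 209 210 210 210 210 209 210 210 207 143  33   3   1   7   6   6
   8   7   3   7   5   2   7  10   7  10   5   3   8   4   1   6   8   6
   5   6   8   4   3   3   4   7   1   4   5   4   8  20  98 187 206 209
 209 207 206 204 206 207 206 206 207 206 206]
275 [209 210 210 210 208 210 211 209 167  12   5   3   2   4   4   5   5   6
   9  10  12   9   2   4   5   9   6   5   5   5   4   3   4   5   7   3
   5   6  10   6   4  11   8   3   7   4   4   6   3   3   6   8  10 137
 209 209 208 208 209 209 208 208 208 208 208]
-1 back bottom [318.6 245.3] back z.021 r.021 [318.9 265.9] L [268.6 293. ] R [368.5 293. ]
0 back bottom [318.6 247.5] back z.021 r.021 [318.9 268.3] L [268.7 295. ] R [368.5 295. ]
1 back bottom [318.6 249.6] back z.021 r.021 [318.9 270.6] L [268.8 297. ] R [368.4 297. ]
2 back bottom [318.6 251.7] back z.021 r.021 [318.9 273. ] L [268.9 299. ] R [368.3 299. ]
shaft-TCP e,n -0.04663792647082369 0.00028611408053929146
```

The flat edge lies nearly horizontal in the wrist view, so the yaw matches within about 1°. The camera shows a lateral bias of about 1 mm between the fingers and the reported TCP. I'll go lower next to the shaft, so that knob and tip are at nearly equal depth and the bias cancels.

```bash
python3 -m crank '{"travel":[[-0.5,0.2,-1.5],[-1,0.4,-3],[-1,0.4,-3.5],[-1,0.4,-3.5],[-1,0.4,-3.5]],"turn":[[0,0,0],[0,0,0],[0,0,0],[0,0,0],[0,0,0]],"gripper":[1,1,1,1,1]}' 80
cat > rel.py <<'E'
from h import *
import sys
f=sys.argv[1]
try: w=load(f)
except Exception: w=grab('wrist',f)
o=bot.observe();T=o['position'];y=o['tool_rot'][2]-np.pi;e=np.array([np.cos(y),np.sin(y),0]);n=np.array([-e[1],e[0],0]);print(T,np.degrees(y),o['force'])
g=cv2.cvtColor(w['pixels'],cv2.COLOR_RGB2GRAY).astype(float);s=cv2.cvtColor(w['pixels'],cv2.COLOR_RGB2HSV)[...,1]
ub=T+[0,0,-.005]
# brass mask
u,v=proj(w,(.5142,.0788,.04)).astype(int);m=np.zeros_like(s);a=max(v-25,0);m[a:v+25,u-25:u+25]=(s[a:v+25,u-25:u+25]>115)
k,l,st,c=cv2.connectedComponentsWithStats(m);i=1+st[1:,4].argmax();print('brass',st[i],c[i].round(1),'exp',u,v)
M=l==i
for r in range(st[i][1]-1,st[i][1]+st[i][3]+1,2):
    x=np.flatnonzero(M[r]); print(r,(x.min(),x.max(),(x.min()+x.max())/2) if len(x) else None,end='; ')
print()
b=proj(w,ub-.023*e);print('pred skirt back',b.round(1))
for r in range(int(b[1])-4,int(b[1])+36,4):
    x=np.flatnonzero((g[r]<25)&(s[r]<256));x=x[(x>240)&(x<400)]
    print(r,(x.min(),x.max(),(x.min()+x.max())/2) if len(x) else None,end='; ')
print();c=int(round(b[0]));print('col',c,g[int(b[1])-12:int(b[1])+10,c].astype(int), int(b[1])-12)
for z in (.0415,.044):
  for q,nm in [(0,'axis'),(.002,'flat')]: print(z,nm,proj(w,np.array([.5147,.0788,z])+q*e).round(1))
E
python3 rel.py w7
```

```text
clock: 8.45
position: [0.5504, 0.072, 0.0551]
tool_rot: [3.141, 0.001, 2.898]
force: [0.3, 0.3, -0.2]
grip_width: 0.0121
finger_force: 80.7
[0.55046909 0.07202186 0.05516625] -13.942894388238928 [-0.18074285  0.22281984 -0.01798731]
brass [301 192  26  26 557] [313.6 206.2] exp 313 212
191 None; 193 (np.int64(310), np.int64(318), np.float64(314.0)); 195 (np.int64(307), np.int64(321), np.float64(314.0)); 197 (np.int64(305), np.int64(323), np.float64(314.0)); 199 (np.int64(304), np.int64(324), np.float64(314.0)); 201 (np.int64(303), np.int64(324), np.float64(313.5)); 203 (np.int64(303), np.int64(325), np.float64(314.0)); 205 (np.int64(302), np.int64(325), np.float64(313.5)); 207 (np.int64(302), np.int64(325), np.float64(313.5)); 209 (np.int64(301), np.int64(325), np.float64(313.0)); 211 (np.int64(301), np.int64(326), np.float64(313.5)); 213 (np.int64(301), np.int64(326), np.float64(313.5)); 215 (np.int64(301), np.int64(326), np.float64(313.5)); 217 (np.int64(302), np.int64(326), np.float64(314.0)); 
pred skirt back [318.3 247.7]
243 None; 247 None; 251 (np.int64(302), np.int64(330), np.float64(316.0)); 255 (np.int64(292), np.int64(341), np.float64(316.5)); 259 (np.int64(286), np.int64(346), np.float64(316.0)); 263 (np.int64(282), np.int64(351), np.float64(316.5)); 267 (np.int64(277), np.int64(355), np.float64(316.0)); 271 (np.int64(275), np.int64(358), np.float64(316.5)); 275 (np.int64(273), np.int64(359), np.float64(316.0)); 279 (np.int64(271), np.int64(362), np.float64(316.5)); 
col 318 [112 115 115 116 115 117 115 115 116 116 118 117 112  62  19   7   9   8
   2   7   8   4] 235
0.0415 axis [313.8 213.9]
0.0415 flat [313.8 218.2]
0.044 axis [313.7 215.2]
0.044 flat [313.7 219.5]
```

At equal depth the shaft is 36.6 mm back along the knob's axis and 1.1 mm to the side of the knob's centre, with a yaw difference of about -1°. I'll move over the shaft and start down.

```bash
python3 -m crank '{"travel":[[-1.5,0.3,0.2],[-3,0.65,0.2],[-3.58,0.78,0],[-3.58,0.78,0],[-3.58,0.78,0]],"turn":[[0,0,-1],[0,0,-1],[0,0,-1],[0,0,-1],[0,0,-1]],"gripper":[1,1,1,1,1]}' 80
python3 -m crank '{"travel":[[0,0,-0.3],[0,0,-0.6],[0,0,-0.8],[0,0,-1.0],[0,0,-1.0]],"turn":[[0,0,0],[0,0,0],[0,0,0],[0,0,0],[0,0,0]],"gripper":[1,1,1,1,1]}'
python3 -c "
from h import *
o=bot.observe();print(o['position'],o['force'],o['moment'],o['tool_rot'],o['grip_width'])"
```

```text
clock: 9.0
position: [0.5149, 0.0797, 0.0547]
tool_rot: [3.141, 0.001, 2.881]
force: [0.2, -0.5, -1.0]
grip_width: 0.0118
finger_force: 80.7
clock: 9.5
position: [0.5143, 0.0798, 0.0443]
tool_rot: [3.142, 0.0, 2.881]
force: [2.9, -0.6, -1.2]
grip_width: 0.0122
finger_force: 80.7
[0.51425961 0.07984475 0.04427642] [ 2.86749752 -0.58307304 -1.24696584] [-0.1103263  -0.47999815 -0.06150732] [3.14158374e+00 1.96446918e-05 2.88110580e+00] 0.012207689913828864
```

With 4.7 mm of overlap there is no axial force and only about 3 N along +x, so the shaft has entered the bore. I'll ease over slightly and push home.

```bash
python3 -m crank '{"travel":[[0.04,0,-0.2],[0.04,0,-0.5],[0.04,0,-0.8],[0.04,0,-1.0],[0.04,0,-1.1]],"turn":[[0,0,0],[0,0,0],[0,0,0],[0,0,0],[0,0,0]],"gripper":[1,1,1,1,1]}' 80
python3 -m crank '{"travel":[[0,0,-0.1],[0,0,-0.1],[0,0,-0.1],[0,0,-0.1],[0,0,-0.1]],"turn":[[0,0,0],[0,0,0],[0,0,0],[0,0,0],[0,0,0]],"gripper":[1,1,1,1,1]}'
```

```text
clock: 10.0
position: [0.5145, 0.0799, 0.0333]
tool_rot: [-3.142, -0.0, 2.881]
force: [1.5, -0.3, -0.5]
grip_width: 0.0116
finger_force: 80.8
clock: 10.5
position: [0.5145, 0.0799, 0.0326]
tool_rot: [3.142, 0.0, 2.881]
force: [-0.3, 0.2, 3.0]
grip_width: 0.0114
finger_force: 81.1
```

The knob bottoms out at TCP z≈0.0328, as predicted (0.033), and the spring preload shows. Now I press down.

```bash
python3 -m crank '{"travel":[[0,0,-0.1],[0,0,-0.2],[0,0,-0.3],[0,0,-0.3],[0,0,-0.3]],"turn":[[0,0,0],[0,0,0],[0,0,0],[0,0,0],[0,0,0]],"gripper":[1,1,1,1,1]}' 80
python3 -m crank '{"travel":[[0,0,-0.1],[0,0,-0.2],[0,0,-0.3],[0,0,-0.3],[0,0,-0.3]],"turn":[[0,0,0],[0,0,0],[0,0,0],[0,0,0],[0,0,0]],"gripper":[1,1,1,1,1]}' 100
```

```text
clock: 11.0
position: [0.5145, 0.0799, 0.0296]
tool_rot: [-3.142, 0.0, 2.881]
force: [-0.8, -0.0, 6.0]
grip_width: 0.012
finger_force: 81.5
clock: 11.5
position: [0.5146, 0.0799, 0.0267]
tool_rot: [-3.142, 0.0, 2.881]
force: [-1.3, -1.1, 9.6]
grip_width: 0.0111
finger_force: 103.6
```

```bash
python3 -m crank '{"travel":[[0,0,-0.05],[0,0,-0.1],[0,0,-0.1],[0,0,-0.1],[0,0,-0.1]],"turn":[[0,0,0],[0,0,0],[0,0,0],[0,0,0],[0,0,0]],"gripper":[1,1,1,1,1]}' 100
```

```text
clock: 12.0
position: [0.5148, 0.08, 0.0263]
tool_rot: [-3.141, 0.001, 2.881]
force: [-5.8, -2.3, 22.8]
grip_width: 0.0115
finger_force: 105.5
```

The force jumped to 23 N with almost no further travel, so the shaft is on its stop. One hold to confirm it's steady, then I hand in.

```bash
python3 -m crank '{"travel":[[0,0,0],[0,0,0],[0,0,0],[0,0,0],[0,0,0]],"turn":[[0,0,0],[0,0,0],[0,0,0],[0,0,0],[0,0,0]],"gripper":[1,1,1,1,1]}' 100 && python3 -c "
from workcell import bot
print(bot.job_done())"
```

```text
clock: 12.5
position: [0.5148, 0.08, 0.0262]
tool_rot: [-3.141, 0.001, 2.881]
force: [-4.8, -1.6, 23.4]
grip_width: 0.011
finger_force: 105.5
the job is handed in; nothing more can be done
None
```

I fitted the knob on the D-shaft, pushed it home and pressed it to the stop, and handed the job in at 12.5 s with the gripper still holding it down at about 23 N; the mug, jar and canister were not touched.

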